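Hang the sieve basket in the ultrasonic cleaner and lock it

TASK

Hang the sieve basket of brass fittings in the bayonet ring on top of the ultrasonic cleaner: find the two entry gaps with its lugs, let it down through them, then twist it clockwise (seen from above) until both lugs drop into the locking notches, and let go. Use a light hand, never forcing the basket against the ring, and leave the other things on the bench where they stand.

Things in the scene. Friction and masses are not known exactly. Their poses are not given: they have to be found in the camera images.
- basket_grip (a point): centre of the blue grip bar of the loose sieve basket (about 0.2 kg, 112 mm high), 105 mm above its underside. The bar is 10 mm thick (along this point's x), 44 mm long (along y) and 14 mm high, on a thin post at each end; pinch it across x from above. z points up. Below the bar (underside at 98 mm) there is free room down to the collar at 60 mm
- basket_lugs (a point): on the basket's axis at mid-height of its two lugs, 54.5 mm above its underside, 50.5 mm below the grip bar's centre. The lugs stand out along this point's +y and -y (in line with the bar) to 35 mm from the axis; each is 9 mm wide, 5 mm thick. Cup 47 mm, collar (48 to 60 mm up) 54 mm across. Half a turn round it fits as well
- cleaner: white ultrasonic cleaner with steel cover, a fixed box 150 mm (x) by 180 mm (y) by 100 mm high; origin under its centre, control panel at its -x side. The aluminium bayonet ring in the cover sits on a rubber mount: it stands firm to about 6 N of downward push, then yields 1 mm per further 4 N, 6 mm at most. Pushing basket and ring together with over 25 N harms them
- ring_mouth (a point): centre of the bayonet ring's bore (radius 29.5 mm), at the top of its lip, 114.5 mm above the bench; axes as the cleaner's, z up. Two opposite gaps in the lip, each 24 degrees (13 mm) wide between red marks, let the lugs in. The ring is clamped at an unmeasured angle: the gaps lie along +y and -y turned by up to 0.35 rad either way; see or feel where. Lugs on the lip: centre 2.5 mm above this
- ring_channel (a point): point on the ring's axis, 9 mm below ring_mouth, axes as the cleaner's: height of the lugs' centre when they have sunk through the gaps onto the channel floor. There the lugs can turn only clockwise (seen from above), under the lip, with 2.5 mm of play in height
- ring_lock (a point): point on the ring's axis, 14 mm below ring_mouth, axes as the cleaner's: height of the lugs' centre when locked. The notches (24 degrees wide) are centred 45 degrees clockwise of the gaps' centres, 5 mm deeper than the channel floor; their far wall is a hard stop. Nothing but the notches lets the lugs so low
- beaker: small clear glass beaker, 52 mm across, 68 mm high, loose; origin at its underside; leave alone
- dropper_bottle: white dropper bottle, 62 mm across, 140 mm high, loose; origin at its underside; leave alone
- violet_bottle: clear bottle with violet stain and black cap, 48 mm across, 85 mm high, loose; origin at its underside; leave alone
- forceps: steel forceps lying flat, 128 mm long, 7 mm high, loose; leave alone
Not all that is in view belongs to the job. What is shaped like the part that bears basket_grip but green or turquoise is not meant.

How it is judged (in metres and radians):
On the way:
1. the basket hangs in the ring, its lugs let down through the gaps below the lip (z of basket_lugs in the frame of ring_mouth below -0.006 m and horizontal distance between basket_lugs and ring_mouth below 0.005 m and angle between basket_lugs's own z axis and vertical below 0.1 rad), for 0.1 s.
At the end, for the whole second after the job is handed in: The basket hangs upright (within 4 degrees) and at rest in the ring, within 5 mm of its axis, both lugs dropped into the locking notches: lug centres 12 to 17 mm below the ring's top (z of basket_lugs in the frame of ring_mouth between -0.017 and -0.012 m and horizontal distance between basket_lugs and ring_mouth below 0.005 m and angle between basket_lugs's own z axis and vertical below 0.07 rad and linear speed of sieve_basket below 0.02 m/s); the robot touches nothing.
It fails at once if the basket and the cleaner (ring, cover) are pushed together with more than 25 N (contact force between sieve_basket and cleaner above 25 N).
It fails at once if a bystander is moved by more than 20 mm (distance of any of beaker, dropper_bottle, violet_bottle, forceps from where it was at the start of the episode above 0.02 m).
It also fails if it takes over 58 s, if anything falls off the work surface, if the arm or the gripper's body presses on something with over 40 N, if the wrist force passes 120 N, or if a joint passes its speed limit or range.

ROBOT

A 7-joint arm with a two-finger parallel gripper is mounted at the origin on a cart in front of the work surface, level with it; the furniture and walls round the work are solid. World frame = base frame: x ahead of the robot, y to its left, z up, the work surface at z = 0. Lengths are in m, angles in degrees, forces in N, time in s.
With the tool pointing down it reaches from about 0.35 to 0.775 m from the base axis. Payload 3.1 kg.
Tool frame: the origin (TCP) lies on the centre line of the jaws, within the pads' length; the fingertips stand 17 mm ahead of it and the grasp point (between the pads) lies 2 mm behind it (robot.tip_reach is the distance from the TCP to the fingertips, in m); z points along the fingers, y is the line along which they close (so a half turn about z gives the same grasp; the last joint's range is limited). The gripper opens to 85 mm and grips with 20 to 120 N. Pads are 22 mm wide; open, the fingers measure 114 mm over their backs; the gripper's body (76 mm by 85 mm) begins 54 mm behind the grasp point. The pads swing forward as they close: fully open they stand 13 mm farther back than shut.
Start: joints at [-69.712, 17.813, 0.802, 86.603, -0.252, 75.585, -1.558], TCP at [0.212, 0.508, 0.248] pointing down, gripper open.
Joint ranges: [-154.91, 154.91], [-16.99, 109.72], [-72.82, 74.43], [7.12, 147.25], [-82.49, 262.49], [11.32, 116.49], [-174.64, 174.64]. Speed limits (degrees/s): [159.86, 159.86, 180, 180, 180, 180, 180].

INTERFACE

Orientations are given as [roll, pitch, yaw] about the fixed x, y, z axes, in that order (R = Rz(yaw) Ry(pitch) Rx(roll)).
In Python, from station import robot, fingers, vision, workorder, recognise gives the robot as it stands. Calls block until the motion is done:
- robot.move_to(position, orientation): joint-space move of the TCP to a pose.
- robot.line_to(position, orientation=None, velocity=0.15, f_stop=None): straight line of the TCP; orientation=None keeps the orientation; velocity is the mean speed in m/s. With f_stop (N) it stops when the force on the tool has changed by that much, and returns True; else False.
- robot.move_j(angles): joint-space move.
- fingers.gripper_to(opening, force=None): opening from 0.0 (shut) to 1.0 (fully open); force is the grip in N (None keeps the last); returns when the fingers have stopped.
- robot.pause(seconds).
- robot.inverse_kinematics(position, orientation): joint angles nearest the present ones, or None.
- vision.grab_frame(name): name is "scene" or "top"; returns the picture (400x640x3 uint8, red, green, blue); there is no depth.
- vision.calibration(name): a dict with "mtx" (3x3 intrinsics, pixels), "extrinsics" (4x4, takes a point from world to camera coordinates). Camera axes: x right, y up, looking along -z (the intrinsics and any distortion apply to the point x, -y, -z); pixel columns grow to the right and rows downward; lengths in m; the calibration is good to about 2 mm. A picture is of the moment at which its call begins. calibration takes no time and is no camera call.
A pose or a line that the arm cannot do raises robot.PlanningError and nothing moves.
- workorder.close_job(): hands the job in; it is judged then, once.
Trained networks look in the newest picture that a camera, given by its name, has taken for a name from the list of things; names that differ only in an ending like _2 or _b are one class to them, and where a whole thing is asked for, a point or a joint stands for the part that bears it (a point fixed in the world has none). Each returns a list of dicts, best first, with "p" (0 to 1); they miss things now and then, are a little off and sometimes report something else, mostly with a low value. They report only what shows in the picture. A call takes as long as a camera call. They do not tell look-alikes from the thing itself.
- recognise(label, camera): "rect" ([centre column, centre row, width, height] in pixels, round what is visible of it).
Readings, each from a call of its own:
- robot.current_time_s(): time.
- robot.current_joint_positions(): joint angles.
- robot.current_dq(): joint speeds.
- robot.current_joint_torque(): joint torques, N m.
- robot.current_tool_pos(): TCP position.
- robot.current_eef_rot(): TCP orientation.
- robot.current_contact_force(): force on the tool from outside, world axes, zero at the start.
- robot.current_torque(): the same for the moment, N m.
- robot.current_finger_gap(): opening from 0.0 (shut) to 1.0 (fully open).
- robot.current_gripper_force(): force on a finger pad.
Only numpy, scipy, OpenCV 4.12 (cv2) and the standard library are available. Lean on these libraries where they do the work, as an engineer would, in place of code of your own. Each camera call takes 0.05 s, during which the arm holds its last target. There are 200 camera calls.

## Working session

There is one attempt and no reset: what is moved stays moved. The work goes in short steps, each a Python script; the robot and the scene stay as the last script left them, time stands still between calls to the robot, and variables do not carry over. Pictures are saved under pics/ and viewed, at most 10 in all, crops included, and the job is handed in when it is done.

```bash
mkdir -p pics; ls
python3 - <<'E'
from station import robot, fingers, vision, workorder, recognise
import cv2
for c in ("scene","top"):
    im=vision.grab_frame(c); cv2.imwrite(f"pics/{c}0.png",im[:,:,::-1])
    k=vision.calibration(c); print(c,k["mtx"].round(1).tolist(),k["extrinsics"].round(3).tolist(),[x for x in k])
    for l in ("basket_grip","cleaner"):
        print(l,[(d["p"],[round(v) for v in d["rect"]]) for d in recognise(l,c)])
print(robot.current_time_s(),robot.current_eef_rot())
E
```

```text
pics
scene [[465.2, 0.0, 321.7], [0.0, 465.2, 199.4], [0.0, 0.0, 1.0]] [[0.481, -0.877, -0.019, -0.224], [0.404, 0.203, 0.892, -0.29], [-0.778, -0.436, 0.452, -0.796], [0.0, 0.0, 0.0, 1.0]] ['mtx', 'extrinsics']
basket_grip [(0.78, [261, 185, 18, 33]), (0.77, [226, 203, 32, 43]), (0.77, [264, 205, 21, 45])]
cleaner [(0.75, [346, 205, 86, 68])]
top [[486.2, 0.0, 320.2], [0.0, 486.2, 197.3], [0.0, 0.0, 1.0]] [[0.018, -1.0, 0.007, -0.01], [0.982, 0.019, 0.188, -0.559], [-0.188, 0.004, 0.982, -1.419], [0.0, 0.0, 0.0, 1.0]] ['mtx', 'extrinsics']
basket_grip [(0.85, [240, 198, 23, 19]), (0.79, [261, 225, 14, 19]), (0.7, [225, 232, 24, 22])]
cleaner [(0.66, [324, 186, 71, 59]), (0.29, [411, 238, 25, 17])]
0.3 [-1.79958677e+02  2.16059544e-03  1.57327176e+02]
```

Run:
```python
import cv2,numpy as np
a=cv2.imread("pics/top0.png")[140:280,190:390];b=cv2.imread("pics/scene0.png")[140:270,200:400]
r=lambda i,h:cv2.resize(i,(800,h),interpolation=cv2.INTER_CUBIC)
cv2.imwrite("pics/c0.png",r(a,560));cv2.imwrite("pics/c1.png",r(b,520))
```

```text
(no output)
```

View pics/top0.png

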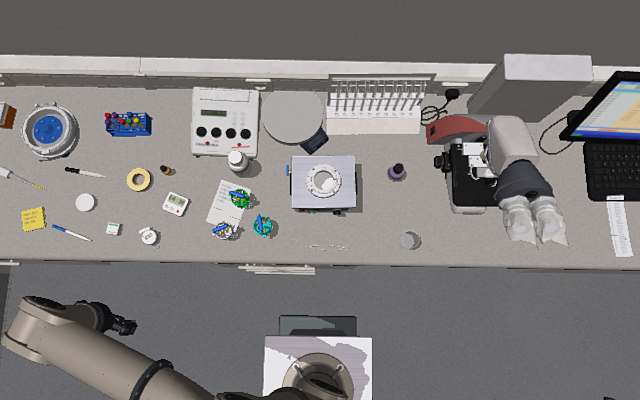

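View pics/c0.png

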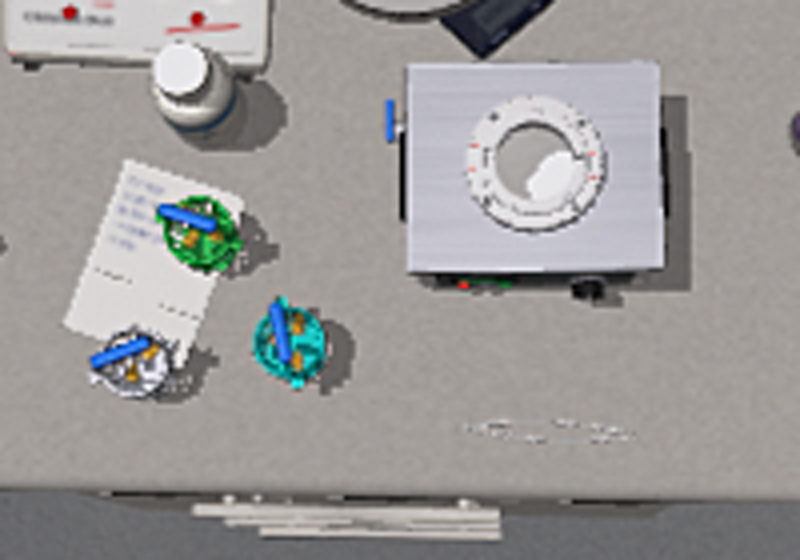

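View pics/c1.png

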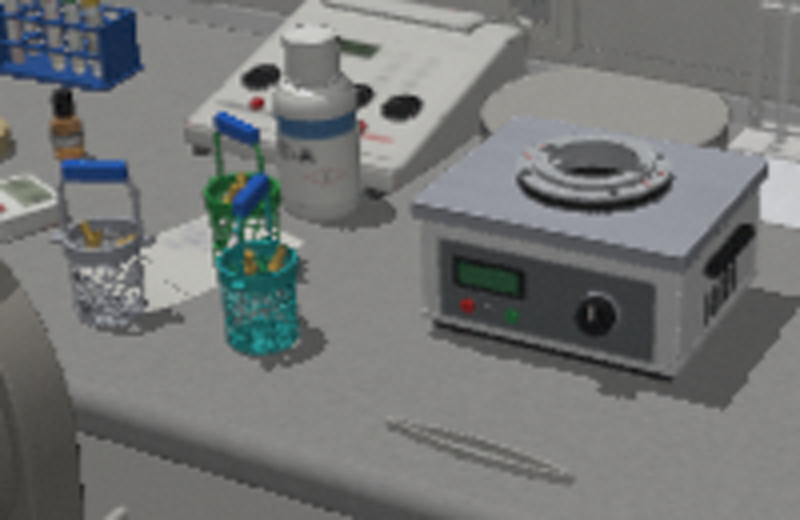

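The candidates in the top view are green (240,198), turquoise (261,225) and bare steel (225,232). The steel one is the target, since green and turquoise are excluded. It's confirmed in the crop: its bar is at about (220,228). The red gap marks lie left and right of the ring, at about (308,179) and (338,181).

```bash
cat > h.py <<'E'
from station import robot, fingers, vision, workorder, recognise
import cv2, numpy as np
def ray(c,uv):
    k=vision.calibration(c);K=k["mtx"];E=k["extrinsics"];R=E[:3,:3]
    d=R.T@(np.array([1,-1,-1])*(np.linalg.inv(K)@[uv[0],uv[1],1]));return -R.T@E[:3,3],d
def onz(c,uv,z):
    o,d=ray(c,uv);return o+d*(z-o[2])/d[2]
def tri(a,b):
    (o1,d1),(o2,d2)=ray("top",a),ray("scene",b)
    s=np.linalg.lstsq(np.c_[d1,-d2],o2-o1,rcond=None)[0]
    p,q=o1+s[0]*d1,o2+s[1]*d2;return (p+q)/2,np.linalg.norm(p-q)
def mask(im,kind,box):
    f=im.astype(int);r,g,b=f[...,0],f[...,1],f[...,2]
    m=(b-np.maximum(r,g)>50) if kind=="blue" else (r-np.maximum(g,b)>25)
    x0,y0,x1,y1=box;o=np.zeros(m.shape,np.uint8);o[y0:y1,x0:x1]=m[y0:y1,x0:x1];return o
def blobs(im,kind,box):
    n,l,s,c=cv2.connectedComponentsWithStats(mask(im,kind,box))
    return [(c[i].round(2).tolist(),int(s[i,4])) for i in range(1,n)]
def bar(c,im,box,z):
    v,u=np.nonzero(mask(im,"blue",box));P=np.array([onz(c,p,z)[:2] for p in zip(u,v)])
    m=P.mean(0);w,V=np.linalg.eigh(np.cov((P-m).T));a=np.degrees(np.arctan2(*V[::-1,1]))%180
    return m,a,np.sqrt(12*w),(u.mean(),v.mean())
E
python3 - <<'E'
from h import *
t=cv2.imread("pics/top0.png")[:,:,::-1];s=cv2.imread("pics/scene0.png")[:,:,::-1]
bt=bar("top",t,(208,218,232,236),.108);bs=bar("scene",s,(212,175,236,190),.105)
print(bt,bs,tri(bt[3],bs[3]))
for c,im,box in(("top",t,(300,165,350,195)),("scene",s,(325,165,372,195))):
    for b,n in blobs(im,"red",box):print(c,b,n,onz(c,b,.1145).round(4))
# ring: outer edge vs dark bore
for l in("dropper_bottle","violet_bottle","beaker","forceps"):
    pass
g=cv2.resize(np.ascontiguousarray(t[155:210,290:360,::-1]),None,fx=8,fy=8,interpolation=cv2.INTER_CUBIC);cv2.imwrite("pics/ring.png",g)
E
```

```text
(array([0.45494947, 0.2885402 ]), np.float64(113.780743510902), array([0.01002198, 0.04250796]), (np.float64(219.4313725490196), np.float64(227.49019607843138))) (array([0.46249633, 0.29564719]), np.float64(116.29868584239777), array([0.01125439, 0.04232568]), (np.float64(222.74193548387098), np.float64(180.51612903225808))) (array([0.45464633, 0.28830589, 0.10970592]), np.float64(0.0002729329487444109))
top [308.5, 176.0] 2 [0.6103 0.0358 0.1145]
top [337.5, 178.0] 2 [ 0.6059 -0.0491  0.1145]
top [307.5, 182.0] 2 [0.5923 0.0383 0.1145]
top [338.0, 184.0] 3 [ 0.588  -0.0507  0.1145]
scene [331.5, 178.5] 2 [0.5839 0.0326 0.1145]
scene [365.0, 183.0] 1 [ 0.5972 -0.0567  0.1145]
scene [361.0, 185.0] 1 [ 0.5817 -0.0525  0.1145]
```

View pics/ring.png

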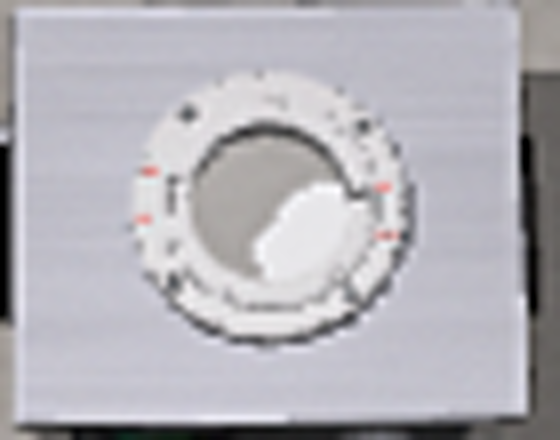

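```bash
cat >> h.py <<'E'
def rw(im,cy):  # redness-weighted centroids of four marks (predicted pixels)
    f=im.astype(float);r=np.clip(f[...,0]-np.maximum(f[...,1],f[...,2])-6,0,None);o=[]
    for u,v in cy:
        p=r[v-2:v+3,u-2:u+3];V,U=np.mgrid[v-2:v+3,u-2:u+3];o.append(((p*U).sum()/p.sum(),(p*V).sum()/p.sum()))
    return o
E
python3 - <<'E'
from h import *
t=cv2.imread("pics/top0.png")[:,:,::-1]
m=rw(t,[(308,176),(307,182),(338,178),(338,184)])
P=np.array([onz("top",p,.1145)[:2] for p in m]);print(np.round(m,2).tolist(),P.round(4).tolist(),P.mean(0))
d=P[0]+P[1]-P[2]-P[3];print("gap ang",np.degrees(np.arctan2(d[1],d[0])))
ring=P.mean(0)
for y in(114,-66):
    for p,yy in(((.4548,.2885,.103),y),((.4548,.2885,.2),y),((*ring,.26),y-27),((*ring,.15),y-27),((*ring,.15),y-77)):
        q=robot.inverse_kinematics(list(p),[180,0,yy]);print(yy,None if q is None else np.round(q).tolist())
E
```

```text
[[308.38, 175.92], [307.54, 181.91], [337.46, 177.9], [337.86, 183.96]] [[0.6105, 0.0361], [0.5926, 0.0382], [0.6062, -0.0489], [0.5881, -0.0503]] [ 0.59936392 -0.00622272]
gap ang 87.11947816087307
114 [-47.0, 24.0, 17.0, 100.0, -8.0, 56.0, -3.0]
114 [-48.0, 19.0, 17.0, 93.0, -6.0, 69.0, -5.0]
87 [-30.0, 28.0, 44.0, 78.0, -19.0, 82.0, 11.0]
87 [-29.0, 32.0, 42.0, 88.0, -23.0, 69.0, 14.0]
37 [-32.0, 34.0, 47.0, 88.0, -26.0, 70.0, -34.0]
-66 [-26.0, 24.0, -11.0, 100.0, 5.0, 57.0, 165.0]
-66 [-28.0, 19.0, -8.0, 93.0, 3.0, 69.0, 167.0]
-93 [35.0, 36.0, -62.0, 75.0, 31.0, 86.0, 153.0]
-93 [36.0, 42.0, -62.0, 85.0, 37.0, 75.0, 148.0]
-143 [-16.0, 28.0, 22.0, 88.0, -11.0, 66.0, 135.0]
```

Run:
```python
from h import *
fingers.gripper_to(.6)
robot.move_to([.4548,.2885,.20],[180,0,114])
print(robot.line_to([.4548,.2885,.103],velocity=.1,f_stop=4), robot.current_tool_pos())
fingers.gripper_to(0,30)
print("gap",robot.current_finger_gap()*85,robot.current_gripper_force(),robot.current_contact_force())
robot.line_to([.4548,.2885,.26],velocity=.15)
print(robot.current_finger_gap()*85,robot.current_contact_force(),robot.current_time_s())
robot.move_to([.5994,-.0062,.235],[180,0,87.1])
print(robot.current_tool_pos(),robot.current_contact_force(),robot.current_time_s())
for c in("top","scene"):cv2.imwrite(f"pics/{c}1.png",vision.grab_frame(c)[:,:,::-1])
a=cv2.imread("pics/top1.png")[130:230,260:400];b=cv2.imread("pics/scene1.png")[80:240,280:420]
cv2.imwrite("pics/v1.png",np.hstack([cv2.resize(a,(420,300)),cv2.resize(b,(380,434))[:300] if 0 else cv2.resize(b[:,:],(380,300))]))
cv2.imwrite("pics/v2.png",cv2.resize(b,(525,600),interpolation=cv2.INTER_CUBIC))
```

```text
False [0.45538543 0.28886907 0.10370621]
gap 9.390148695926548 32.01668858528137 [-0.42577284 -0.02629447  0.57438194]
9.28485278631093 [-0.36564542  0.2992342  -1.64918788] 4.7417
[ 0.59937493 -0.00296632  0.23482963] [ 0.01396691  0.77604712 -2.00062604] 5.9917
```

View pics/v2.png

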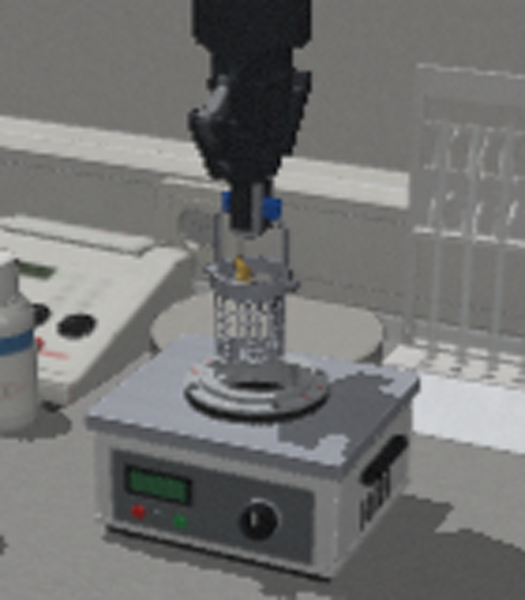

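The steel basket is held upright above the ring; its bar ends are at about (341,135) and (352,136) in the scene image. Next I let the arm settle, check the bar's offset along its axis, then lower it gently until contact.

Run:
```python
from h import *
robot.pause(.4);p=robot.current_tool_pos();print(p,robot.current_eef_rot(),robot.current_contact_force())
im=vision.grab_frame("scene");m=mask(im,"blue",(330,120,362,150));v,u=np.nonzero(m)
print(u.min(),u.max(),blobs(im,"blue",(330,120,362,150)))
E_=vision.calibration("scene")
def proj(P):
    c=E_["extrinsics"]@[*P,1];q=E_["mtx"]@(np.array([1,-1,-1])*c[:3]);return (q[:2]/q[2]).round(2)
d=.022*np.array([np.cos(np.radians(87.1)),np.sin(np.radians(87.1)),0])
c=np.array(p)+[0,0,.002];print(proj(c+d),proj(c-d))
robot.line_to([.5994,-.0062,.18],velocity=.1);robot.pause(.3)
print(robot.current_tool_pos(),robot.current_contact_force())
print(robot.line_to([.5994,-.0062,.158],velocity=.015,f_stop=3))
robot.pause(.1);print(robot.current_tool_pos(),robot.current_contact_force(),robot.current_torque(),robot.current_time_s())
```

```text
[ 0.5993996  -0.00599993  0.23508484] [ 1.79992899e+02 -2.17272174e-03  8.71197691e+01] [-0.40224528  0.96167184 -1.38706258]
341 355 [([341.0, 131.5], 2), ([353.75, 133.75], 4)]
[340.05 132.54] [355.64 135.31]
[ 0.59978953 -0.00623922  0.18065504] [ 0.09032586 -0.26527067 -1.82794294]
False
[ 0.59943411 -0.00622636  0.15805982] [ 0.7449405  -0.53377652 -1.89756553] [-0.05458375 -0.06828362 -0.01054055] 9.2583
```

It passed through the gaps without contact. I continue down to the floor and then twist.

Run:
```python
from h import *
f0=np.array(robot.current_contact_force())
def rep(t):print(t,np.round(robot.current_tool_pos(),4),np.round(robot.current_eef_rot()[2],1),np.round(np.array(robot.current_contact_force())-f0,1),np.round(robot.current_torque(),2),round(robot.current_time_s(),1))
print(robot.line_to([.5994,-.0062,.1535],velocity=.01,f_stop=2));robot.pause(.2);rep("floor")
z=robot.current_tool_pos()[2]+.0008
robot.line_to([.5994,-.0062,z],velocity=.01)
for y in np.arange(82.1,41,-5):
    hit=robot.line_to([.5994,-.0062,z],[180,0,float(y)],velocity=.03,f_stop=5);robot.pause(.1);rep(hit)
    if hit or abs(robot.current_torque()[2])>.4:break
```

```text
True
floor [ 0.5994 -0.0062  0.1539] 87.1 [-1.2  0.9  8.4] [-0.03 -0.15  0.03] 9.9
False [ 0.5991 -0.0062  0.1544] 82.2 [-0.7  0.3  3.5] [ 0.   -0.06 -0.01] 10.6
False [ 0.599  -0.0062  0.1544] 77.2 [-0.9  1.2  2.9] [0.05 0.06 0.  ] 10.9
False [ 0.5991 -0.0062  0.1544] 72.2 [-0.9  1.1  1.3] [-0.01  0.08  0.06] 11.3
False [ 0.5992 -0.0061  0.1545] 67.2 [-0.4  0.7  0.4] [-0.02 -0.02  0.03] 11.6
False [ 0.5993 -0.0061  0.1545] 62.2 [-0.3  0.7  0.5] [0.01 0.03 0.01] 12.0
False [ 0.5994 -0.0062  0.1547] 57.2 [-1.7  0.8 -0.3] [-0.    0.01  0.05] 12.3
False [ 0.5994 -0.0062  0.1547] 52.2 [-2.1  0.5  0.3] [-0.01 -0.   -0.04] 12.7
False [ 0.5994 -0.0062  0.1547] 47.2 [-1.1  0.8  0.5] [0.02 0.01 0.03] 13.0
False [ 0.5994 -0.0062  0.1547] 42.2 [-1.3  1.5  0.9] [ 0.01 -0.03  0.04] 13.4
```

Turned 45° freely. Now I lower it into the notches.

Run:
```python
from h import *
f0=np.array(robot.current_contact_force())
print(robot.line_to([.5994,-.0062,.1485],velocity=.01,f_stop=3));robot.pause(.2)
print(np.round(robot.current_tool_pos(),4),np.array(robot.current_contact_force())-f0,robot.current_torque(),robot.current_time_s())
```

```text
True
[ 0.5993 -0.0062  0.1488] [ 0.82207922 -1.61042676  6.96853577] [ 0.02228214 -0.14038322  0.03601019] 14.125
```

It sits at lock depth (TCP 0.149 expected, 0.1488 reached). I release, back off and check.

Run:
```python
from h import *
robot.line_to([.5994,-.0062,.1493],velocity=.01)
fingers.gripper_to(.4);robot.pause(.2)
robot.line_to([.5994,-.0062,.25],velocity=.1)
robot.move_to([.45,.2,.3],[180,0,87]);robot.pause(.3)
t=vision.grab_frame("top");s=vision.grab_frame("scene")
print(bar("top",t,(295,150,350,205),.155)[:3],robot.current_time_s(),robot.current_tool_pos())
a=cv2.resize(t[140:230,270:420],(750,300)) if 0 else cv2.resize(t[140:220,270:370],(400,320));b=cv2.resize(s[120:240,290:440],(400,320))
cv2.imwrite("pics/end.png",np.hstack([a,b])[:,:,::-1])
```

```text
(array([ 0.59850234, -0.00643538]), np.float64(42.73778858535937), array([0.00993341, 0.04412521])) 17.6 [0.45034795 0.19946498 0.29982038]
```

View pics/end.png

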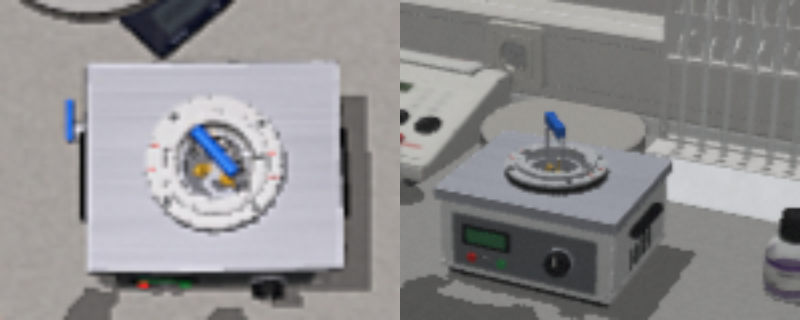

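The basket hangs upright and centred in the ring. Its bar is at 42.7°, about 45° clockwise of the gaps, and the gripper is clear.

```bash
python3 -c "
from station import workorder
print(workorder.close_job())"
```

```text
the job is handed in; nothing more can be done
None
```

The steel sieve basket hangs locked in the bayonet ring, with its lugs at notch depth about 45° clockwise of the gaps; it is released and the job was handed in at about 18 s, though no verdict was returned.

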